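# Roll the press roller onto the blue spot card

## Robot

A 7-joint arm with a two-finger parallel gripper is mounted at the origin on the work surface. World frame = base frame: x ahead of the robot, y to its left, z up, the work surface at z = 0. Lengths are in m, angles in rad, forces in N, time in s.
With the tool pointing down it reaches from about 0.4 to 0.9 m from the base axis. Payload 5.6 kg.
Tool frame: the origin (TCP) lies midway between the tips of the shut fingers; the grasp point (between the pads) lies 19 mm behind it; y points along the fingers, z is the direction in which the jaws open and shut, and the axes are right-handed (so a half turn about y gives the same grasp; the last joint's range is limited). The gripper opens to 92 mm and grips with 3 to 60 N. Pads are 20 mm wide; open, the fingers measure 128 mm over their backs; the gripper's body (75 mm by 189 mm) begins 69 mm behind the grasp point.
Start: joints at [1.139, 0.468, -0.012, 1.603, 0.006, 1.071, -0.056], TCP at [0.246, -0.602, 0.215] pointing down, gripper open.
Joint ranges: [-2.53, 2.53], [-0.31, 2.02], [-1.57, 1.55], [0.28, 2.44], [-1.29, 4.43], [0.15, 1.84], [-2.92, 2.92]. Speed limits (rad/s): [2.57, 2.57, 3.14, 3.14, 3.14, 3.14, 3.14].

## Interface

Orientations are given as a 3x3 rotation matrix whose columns are the frame's x, y, z axes.
In Python, from station import env, effector, solver, viewer, workorder, search_frame, tip_of gives the robot as it stands. Calls block until the motion is done:
- env.reach(position, orientation): joint-space move of the TCP to a pose.
- env.movel(position, frame=None, rate=0.15): straight line of the TCP; frame=None keeps the orientation; rate is the mean speed in m/s.
- env.goto_joints(angles): joint-space move.
- effector.release() and effector.grasp(squeeze=None): open the fingers fully, or close them until they stop; squeeze is the grip in N (None keeps the last).
- env.pause(seconds).
- solver.inverse_kinematics(position, orientation): joint angles nearest the present ones, or None.
- env.sense(): the state.
- viewer.read_camera(name): name is "scene" or "side" or "wrist"; returns (picture, depth): 384x512x3 uint8, red, green, blue; 384x512 float32, m along the optical axis (not along the pixel's ray), 0 where there is no reading.
- viewer.camera_info(name): a dict with "intrinsics" (3x3 intrinsics, pixels), "dist_coeffs" ([k1, k2, p1, p2, k3] as OpenCV has them; the pictures are not rectified), "eye" and "rotation" of the camera in the world; the wrist camera has in their place "T_tool_cam" (4x4, takes a point from camera to tool coordinates, whose origin is the TCP and whose axes are the tool frame's). Camera axes: x right, y up, looking along -z (the intrinsics and any distortion apply to the point x, -y, -z); pixel columns grow to the right and rows downward; lengths in m; the calibration is good to about 2 mm. A picture is of the moment at which its call begins: read the wrist's pose just before it. camera_info takes no time and is no camera call.
A pose or a line that the arm cannot do raises env.PlanningError and nothing moves.
- workorder.finish_job(): hands the job in, once; it reports no verdict.
Trained networks look in the newest picture that a camera, given by its name, has taken for a name from the list of things; names that differ only in an ending like _2 or _b are one class to them, and where a whole thing is asked for, a point or a joint stands for the part that bears it (a point fixed in the world has none). Each returns a list of dicts, best first, with "score" (0 to 1); they miss things now and then, are a little off and sometimes report something else, mostly with a low value. They report only what shows in the picture. A call takes as long as a camera call. They do not tell look-alikes from the thing itself.
- search_frame(camera, name): "at" ([x, y, z] in m, in world coordinates, good to about 4 mm: the middle of the surface that is visible of it).
- tip_of(camera, name): "at" ([x, y, z] in m, in world coordinates, good to about 4 mm: a listed point, or the origin of a listed thing).
The state is a dict: "t": time; "joint_positions": joint angles; "joint_velocities": joint speeds; "tau": joint torques, N m; "ee_pos": TCP position; "tcp_rot": TCP orientation; "wrist_force": force on the tool from outside, world axes, zero at the start; "moment": the same for the moment, N m; "gripper_width": finger opening in m.
Only numpy, scipy, OpenCV 4.12 (cv2) and the standard library are available. Lean on these libraries where they do the work, as an engineer would, in place of code of your own. Each camera call takes 0.05 s, during which the arm holds its last target.

## Task

Roll the wooden press roller along the cork mat, by pushing with your fingertips on the top of its barrel, until it comes to rest squarely across the middle of the blue spot, so that its weight keeps that freshly glued card flat. Let it roll rather than slide; do not pinch it, lift it or shove it from behind at mid height or lower. Leave the roller resting there, and leave the other things on the counter where they are.

Things in the scene. Friction and masses are not known exactly. Their poses are not given: they have to be found in the camera images.
- roller: Wooden cylinder, barrel 70 mm across, 150 mm long, a dark 24 mm knob 20 mm long on each end; about 0.4 kg; rolls with slight resistance and stays where left. Origin mid-barrel on its axis, 39 mm above the counter (barrel top at 74 mm). Own x along the barrel; y and z turn as it rolls, z starts up, through a red stripe. Starts between the two cards, axis within 0.06 rad of their x.
- blue_card: Target: white paper card 210 (x) by 100 mm (y) with a blue spot 80 mm across, fixed flat on the mat, paper-thin, no step. Origin at the spot's centre, 4 mm above the counter; x across the rolling direction, y along it. It lies toward either end of the mat (+y or -y of the roller), 75 to 165 mm from the roller.
- green_card: A card of the same size with a green spot, towards the opposite end of the mat. Not the target.
- mat: Cork mat fixed to the counter, 240 mm (x) by 460 mm (y) by 4 mm thick. Origin under its middle at counter height; the roller rolls along its y.
- glue_jar: Bystander: jar with an orange cap, 48 mm in diameter, 70 mm high, near the mat's edge on the robot's side. Origin at the middle of its underside.
- stamp: Bystander: wooden hand stamp, 45 x 45 mm foot, 65 mm high, near the mat's edge on the robot's side. Origin at the middle of its underside.
- camera: Bystander: compact black camera, 40 x 105 x 62 mm with a short lens to its -x, beyond the far edge of the mat. Origin at the middle of its underside.
- pencil_cup: Bystander: yellow cup, 72 mm in diameter, 90 mm high, with pencils standing to about 130 mm, beyond the far edge of the mat. Origin at the middle of its underside.
- booklets: Bystander: stack of booklets, 105 x 150 x 23 mm, far left of the mat. Origin at the middle of its underside.
- plant: Bystander: small plant in a black pot, 80 mm wide, about 150 mm high, far right of the mat. Origin at the middle of its underside.
Not all that is in view belongs to the job. Leave any purple or white look-alike of the roller alone.

How it is judged:
By the outcome, as a careful person would: the job done as asked, in the order asked, and still so for the second after the job is handed in, with the robot touching nothing.
It also fails if it takes over 54 s, if anything falls off the work surface, if the arm or the gripper's body presses on something with over 40 N, if the wrist force passes 120 N, or if a joint passes its speed limit or range.

## Working session

There is one attempt and no reset: what is moved stays moved. The work goes in short steps, each a Python script; the robot and the scene stay as the last script left them, time stands still between calls to the robot, and variables do not carry over. Pictures are saved under pics/ and viewed, and the job is handed in when it is done.

```bash
ls; mkdir -p pics; python3 - <<'E'
from station import env, effector, solver, viewer, workorder, search_frame, tip_of
import cv2
s=env.sense();print(s['t'],s['ee_pos'],s['tcp_rot'],s['gripper_width'])
for c in ("scene","side"):
    p,d=viewer.read_camera(c)
    cv2.imwrite(f'pics/{c}0.png',p[:,:,::-1])
    print(c,viewer.camera_info(c))
    for n in ("roller","blue_card","green_card","mat","glue_jar","stamp","camera","pencil_cup"):
        print(n,[(x['score'],x['at']) for x in tip_of(c,n)][:3],[(x['score'],x['at']) for x in search_frame(c,n)][:3] if n=='roller' else '')
print(env.sense()['t'])
E
```

```text
pics
0.0 [ 0.24608814 -0.60100293  0.21364611] [[-9.25412109e-01 -8.08035890e-04  3.78961443e-01]
 [-3.78962268e-01  1.53630656e-03 -9.25410849e-01]
 [ 1.65564229e-04 -9.99998493e-01 -1.72793180e-03]] 0.09178691374063512
scene {'intrinsics': array([[368.6071683 ,   0.        , 262.22298478],
       [  0.        , 368.6071683 , 192.70280512],
       [  0.        ,   0.        ,   1.        ]]), 'dist_coeffs': array([-0.10669466,  0.        ,  0.        ,  0.        ,  0.        ]), 'eye': array([ 0.92751221, -0.50602888,  1.14216988]), 'rotation': array([[ 0.78684693, -0.53514088,  0.30740226],
       [ 0.61694694,  0.66934731, -0.41394522],
       [ 0.01576013,  0.51536241,  0.85682741]])}
roller [(0.97, [0.2965, 0.3383, 0.0338]), (0.9, [0.4617, -0.3409, 0.0339]), (0.73, [0.5767, 0.029, 0.0414])] [(0.96, [0.3118, 0.3239, 0.058]), (0.83, [0.2856, -0.2356, 0.0622]), (0.8, [0.4736, -0.3438, 0.0614])]
blue_card [(0.86, [0.5924, 0.1633, 0.0042])] 
green_card [(0.84, [0.5587, -0.0683, 0.0027])] 
mat [(0.78, [0.5712, 0.0417, 0.0025])] 
glue_jar [(0.73, [0.3817, -0.0455, -0.0028])] 
stamp [(
[... 743 characters left out ...]
r [(0.95, [0.5727, 0.0331, 0.0415]), (0.91, [0.2994, 0.3385, 0.0334]), (0.86, [0.4643, -0.3417, 0.0339])] [(0.88, [0.5642, 0.0581, 0.0554]), (0.72, [0.4594, -0.3155, 0.0461]), (0.64, [0.3037, 0.3715, 0.0587])]
blue_card [(0.89, [0.5918, 0.1665, 0.002]), (0.29, [0.6592, -0.4086, 0.0022])] 
green_card [(0.7, [0.5578, -0.0671, 0.0055]), (0.61, [0.5907, 0.1675, 0.0026])] 
mat [(0.91, [0.5738, 0.0397, -0.0027])] 
glue_jar [(0.57, [0.3857, -0.0472, 0.0052]), (0.52, [0.5565, -0.0684, 0.0048])] 
stamp [(0.73, [0.4198, 0.2012, -0.0014]), (0.23, [0.5892, 0.1693, 0.0077])] 
camera [(0.79, [0.7746, 0.1324, -0.0015])] 
pencil_cup [(0.92, [0.737, -0.0769, -0.0036]), (0.55, [0.4204, 0.2051, -0.0018])] 
1.0
```

View pics/scene0.png

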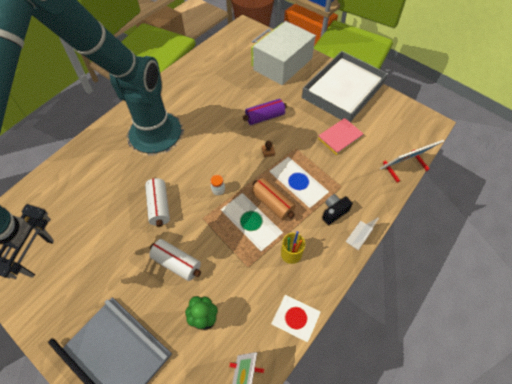

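View pics/side0.png

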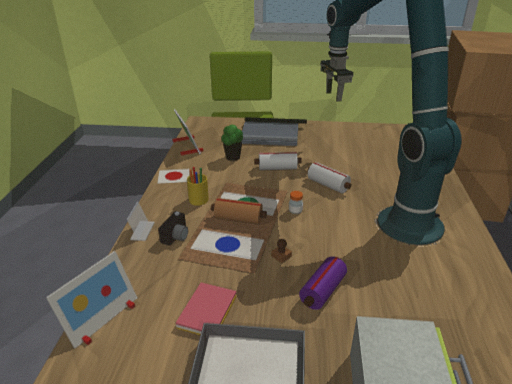

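The candidates for the roller, in scene pixels, are:
- Wooden roller on the mat between the cards, at (273,198).
- Purple look-alike at (265,111).
- White look-alikes at (157,200) and (175,260).

I choose the wooden one. The target is the blue card at (299,181), toward +y. The red-spot card at (296,318) is a decoy. Next I'll check the choice in a close crop and measure it.

```bash
cat > h.py <<'E'
from station import env, effector, solver, viewer, workorder, search_frame, tip_of
import cv2, numpy as np
def pose(c):
    i=viewer.camera_info(c)
    if 'eye' in i: return i, np.array(i['eye']), np.array(i['rotation'])
    s=env.sense(); T=np.array(i['T_tool_cam']); R=np.array(s['tcp_rot'])
    return i, R@T[:3,3]+s['ee_pos'], R@T[:3,:3]
def rays(uv,i,R):
    n=cv2.undistortPoints(np.asarray(uv,float).reshape(-1,1,2),i['intrinsics'],i['dist_coeffs']).reshape(-1,2)
    return np.c_[n[:,0],-n[:,1],-np.ones(len(n))]@R.T
def onplane(uv,z,i,e,R):
    r=rays(uv,i,R); return e+r*((z-e[2])/r[:,2])[:,None]
def blob(m,near):
    n,l,st,c=cv2.connectedComponentsWithStats(m.astype(np.uint8))
    k=1+np.argmin([np.hypot(*(c[j]-near))-(0 if st[j,4]>15 else -1e6) for j in range(1,n)]); return l==k
def proj(P,i,e,R):
    q=(np.asarray(P,float).reshape(-1,3)-e)@R; q=q*[1,-1,-1]
    return cv2.projectPoints(q.reshape(-1,1,3),np.zeros(3),np.zeros(3),i['intrinsics'],i['dist_coeffs'])[0].reshape(-1,2)
from scipy.optimize import least_squares
def measure(c,rguess=(0.574,0.031),save=None):
    i,e,R=pose(c); p,d=viewer.read_camera(c)
    hsv=cv2.cvtColor(p,cv2.COLOR_RGB2HSV)
    vv,uu=np.mgrid[:384,:512]; uv=np.c_[uu.ravel(),vv.ravel()]
    r=rays(uv,i,R); P=e+r*d.ravel()[:,None]; P=P.reshape(384,512,3)
    out={}
    for nm,lo,hi,g in (('blue',108,128,(.592,.165)),('green',60,95,(.558,-.068))):
        m=(hsv[...,0]>=lo)&(hsv[...,0]<=hi)&(hsv[...,1]>130)&(d>0)&(np.hypot(P[...,0]-g[0],P[...,1]-g[1])<.06)&(P[...,2]<.02)
        ys,xs=np.nonzero(m)
        if len(xs)<20: continue
        Q=onplane(np.c_[xs,ys],.004,i,e,R)
        hull=cv2.convexHull((Q[:,:2]*1e4).astype(np.float32)); (cx,cy),rad=cv2.minEnclosingCircle(hull)
        out[nm]=(Q[:,:2].mean(0).round(4),np.array([cx/1e4,cy/1e4]).round(4),round(rad/1e4,4))
    m=(d>0)&(P[...,2]>.042)&(P[...,2]<.09)&(np.hypot(P[...,0]-rguess[0],P[...,1]-rguess[1])<.11)&(hsv[...,0]<22)&(hsv[...,1]>70)&(hsv[...,2]>90)
    Q=P[m]
    if len(Q)>50:
        def f(x):  # x0,y0 axis point, yaw, dz
            n=np.array([-np.sin(x[2]),np.cos(x[2])]); a=(Q[:,:2]-x[:2])@n
            return np.hypot(a,Q[:,2]-.039-x[3])-.035
        def f2(x): 
            return f([rguess[0],x[0],x[1],x[2]])
        s=least_squares(f2,[rguess[1],-.14,0],loss='soft_l1',f_scale=.002)
        yaw=s.x[1]; a=np.array([np.cos(yaw),np.sin(yaw)]); o=np.array([rguess[0],s.x[0]])
        t=(Q[:,:2]-o)@a; lo,hi=np.percentile(t,[.5,99.5])
        out['roller']=dict(c=(o+a*(lo+hi)/2).round(4),yaw=round(yaw,4),len=round(hi-lo,4),dz=round(s.x[2],4),n=len(Q),res=round(np.abs(f2(s.x)).mean(),4))
    if save:
        cv2.imwrite(save,p[:,:,::-1])
        v=p.copy(); v[m]=(255,0,255)
        q=proj([[.575,.04,.02]],i,e,R)[0].astype(int); x0=max(0,q[0]-75);y0=max(0,q[1]-65)
        cv2.imwrite(save.replace('.png','_c.png'),cv2.resize(np.hstack([p[y0:y0+130,x0:x0+150],v[y0:y0+130,x0:x0+150]])[:,:,::-1],None,fx=2.6,fy=2.6,interpolation=cv2.INTER_CUBIC))
    return out
E
python3 - <<'E'
from h import *
for c in('scene','side'): print(measure(c,save=f'pics/{c}1.png'))
E
```

```text
{'blue': (array([0.5914, 0.1662]), array([0.5913, 0.1669]), 0.0362), 'green': (array([ 0.5573, -0.069 ]), array([ 0.5573, -0.0691]), 0.0359), 'roller': {'c': array([0.5704, 0.0329]), 'yaw': np.float64(-0.1341), 'len': np.float64(0.1611), 'dz': np.float64(-0.0009), 'n': 827, 'res': np.float64(0.0021)}}
{'blue': (array([0.592 , 0.1668]), array([0.5917, 0.1665]), 0.0373), 'green': (array([ 0.5585, -0.0924]), array([ 0.5561, -0.0865]), 0.0297), 'roller': {'c': array([0.5753, 0.0326]), 'yaw': np.float64(-0.1339), 'len': np.float64(0.1485), 'dz': np.float64(-0.0013), 'n': 693, 'res': np.float64(0.002)}}
```

```bash
python3 -c "
import cv2,numpy as np
a=cv2.imread('pics/scene1_c.png');b=cv2.imread('pics/side1_c.png')
w=min(a.shape[1],b.shape[1]);m=np.vstack([a[:,:w],b[:,:w]]);print(m.shape);cv2.imwrite('pics/crop1.png',cv2.resize(m,None,fx=.85,fy=.85))"
```

```text
(676, 780, 3)
```

View pics/crop1.png

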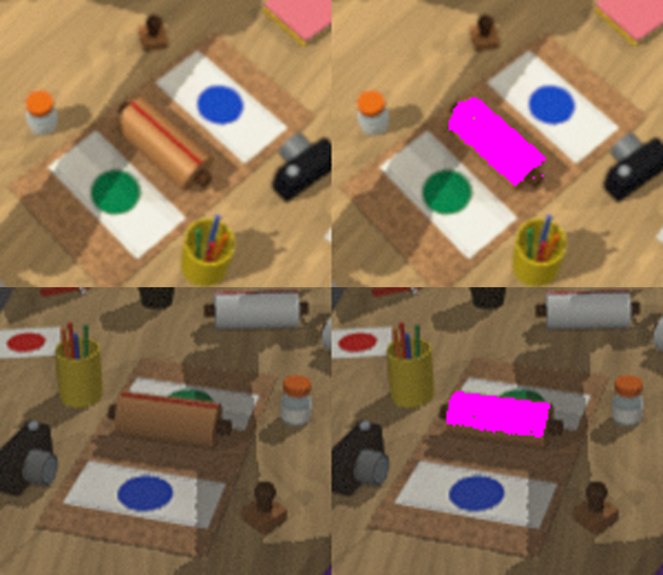

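The crops confirm it: the wooden barrel with the red stripe lies between the cards, and the blue spot is about 135 mm away toward +y. The gripper will stay open with its jaw axis along the barrel, so two fingertips roll it from the top in short flat strokes. I'll measure the card's yaw, then move above the roller and descend until contact.

```bash
cat >> h.py <<'E'
def Rt(yaw):
    z=np.array([np.cos(yaw),np.sin(yaw),0]); y=np.array([0,0,-1.]); return np.c_[np.cross(y,z),y,z]
def cardyaw(c,g=(.5917,.1667)):
    i,e,R=pose(c); p,d=viewer.read_camera(c); hsv=cv2.cvtColor(p,cv2.COLOR_RGB2HSV)
    m=((hsv[...,1]<60)&(hsv[...,2]>90))|((hsv[...,0]>=100)&(hsv[...,0]<=130)&(hsv[...,1]>60))
    vv,uu=np.nonzero(m); Q=onplane(np.c_[uu,vv],.004,i,e,R)[:,:2]-g
    for a in [-.14]:
        t=np.array([np.cos(a),np.sin(a)]); n=np.array([-t[1],t[0]])
        k=(abs(Q@t)<.115)&(abs(Q@n)<.06)
    (c0,sz,ang)=cv2.minAreaRect((Q[k]*1e4).astype(np.float32)); return np.array(c0)/1e4,np.array(sz)/1e4,ang
E
python3 - <<'E'
from h import *
print(cardyaw('scene'),cardyaw('side'))
y=-.139
env.reach([.574-.008*.139,.0327-.008,.13],Rt(y))
env.movel([.574-.008*.139,.0327-.008,.08],rate=.1)
s=env.sense();print(s['t'],s['ee_pos'],s['wrist_force'])
z=.08
while z>.068:
    z-=.001; env.movel([.574-.008*.139,.0327-.008,z],rate=.02)
    s=env.sense();print(z,s['ee_pos'],s['wrist_force'],s['t'])
    if s['wrist_force'][2]>3: break
E
```

```text
(array([-0.00062951,  0.00014999]), array([0.10091047, 0.21030798]), 80.67784118652344) (array([0.00071914, 0.00042073]), array([0.10259845, 0.21126216]), 80.58924102783203)
4.375 [0.57309881 0.024922   0.08006224] [-0.2630838   0.06331067  0.76051948]
0.079 [0.57324781 0.02468734 0.07951278] [ 0.21163088 -0.11306045 -0.22908722] 4.625
0.078 [0.5728959  0.02464542 0.07806497] [-0.24834428  0.49099253  0.04812287] 4.875
0.077 [0.57283424 0.02467624 0.07692674] [ 0.17277118 -0.28899899 -0.03816429] 5.125
0.076 [0.57284017 0.02470659 0.07592882] [ 0.0779686   0.1371186  -0.03378978] 5.375
0.075 [0.57284728 0.02472213 0.07493583] [-0.72553272  0.42308689 -0.46041554] 5.625
0.074 [0.5730903  0.02491741 0.07437585] [0.266102   0.50966768 3.79037454] 5.875
```

Contact came at z≈0.074 as expected. The card's yaw is about -0.164 and the roller's about -0.134, so I'll steer slightly while rolling. First test stroke:

```bash
cat >> h.py <<'E'
def stroke(c,adv,yaw,dy,zp=.0732,down=True,v=.06):
    """c roller axis centre xy, adv axle advance, tool yaw, dy yaw change of tool during the stroke"""
    c=np.array(c,float); f=np.array([-np.sin(yaw),np.cos(yaw)])
    a=c-f*adv/2; b=c+f*adv*1.5
    if down:
        env.movel([*a,.079],frame=Rt(yaw-dy/2),rate=.2)
    env.movel([*a,zp],frame=Rt(yaw-dy/2),rate=.03)
    F0=env.sense()['wrist_force']
    env.movel([*b,zp],frame=Rt(yaw+dy/2),rate=v)
    F1=env.sense()['wrist_force']
    env.movel([*b,.080],rate=.06)
    print('F',F0.round(1),F1.round(1),'t',round(env.sense()['t'],2))
E
python3 - <<'E'
from h import *
stroke([.574,.0327],.016,-.139,-.02)
g=(.574+.016*.14,.0327+.016)
for c in('scene','side'): print(measure(c,rguess=g,save=f'pics/{c}2.png'))
E
```

```text
F [-2.   1.1 11.3] [-2.5  1.1  9.6] t 7.42
{'blue': (array([0.5789, 0.1636]), array([0.5908, 0.1658]), 0.0358), 'green': (array([ 0.5575, -0.0687]), array([ 0.5576, -0.0682]), 0.0357), 'roller': {'c': array([0.5764, 0.0492]), 'yaw': np.float64(-0.1414), 'len': np.float64(0.1781), 'dz': np.float64(-0.0008), 'n': 782, 'res': np.float64(0.0026)}}
{'blue': (array([0.5918, 0.1668]), array([0.5916, 0.1666]), 0.0373), 'green': (array([ 0.5624, -0.0808]), array([ 0.5564, -0.0734]), 0.0348), 'roller': {'c': array([0.5773, 0.0493]), 'yaw': np.float64(-0.1342), 'len': np.float64(0.1492), 'dz': np.float64(-0.0012), 'n': 693, 'res': np.float64(0.0022)}}
```

It rolled 16.5 mm, exactly as planned. I'll continue with a measurement every two strokes.

```bash
python3 - <<'E'
from h import *
c=np.array([.5765,.0492]); yaw=-.140
for k in range(4):
    stroke(c,.017,yaw,-.03); c=c+.017*np.array([-np.sin(yaw),np.cos(yaw)])
    if k%2:
        env.movel([*(c-[0,.0]),.13],rate=.2)
        m=measure('side',rguess=tuple(c)); print(m['roller'])
        m=measure('scene',rguess=tuple(c),save=f'pics/s3_{k}.png'); print(m['roller']); 
        print(c)
E
```

```text
F [-2.2  0.3  9.6] [-1.2 -0.   7.6] t 9.09
F [-2.2  1.4  9.8] [-1.8 -0.3  8.1] t 10.67
{'c': array([0.5823, 0.0853]), 'yaw': np.float64(-0.1367), 'len': np.float64(0.15), 'dz': np.float64(-0.0016), 'n': 755, 'res': np.float64(0.0021)}
{'c': array([0.5749, 0.0861]), 'yaw': np.float64(-0.1385), 'len': np.float64(0.1673), 'dz': np.float64(-0.0008), 'n': 773, 'res': np.float64(0.0023)}
[0.58124447 0.08286734]
F [-0.5 -0.5  6.2] [-1.2  0.9  7.3] t 12.9
F [-0.6 -0.4  7.6] [-1.2  0.1  8.7] t 14.47
{'c': array([0.5867, 0.1206]), 'yaw': np.float64(-0.1402), 'len': np.float64(0.1499), 'dz': np.float64(-0.0015), 'n': 798, 'res': np.float64(0.0019)}
{'c': array([0.5809, 0.1211]), 'yaw': np.float64(-0.1388), 'len': np.float64(0.1646), 'dz': np.float64(-0.001), 'n': 748, 'res': np.float64(0.0023)}
[0.58598893 0.11653469]
```

View pics/s3_3_c.png

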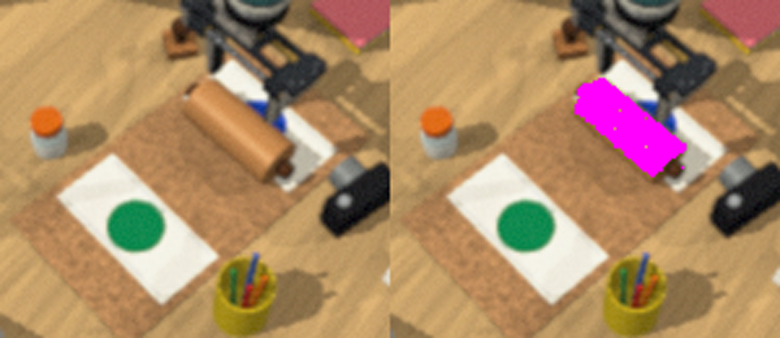

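After the crop the roller is ~46 mm short of the spot. I'll refine the card yaw offline from the saved first pictures.

```bash
python3 - <<'E'
from h import *
for c,f,g in (('scene','scene1',(.5917,.1667)),('side','side1',(.5917,.1667)),('scene','s3_3',(.5574,-.0687))):
    i,e,R=pose(c); p=cv2.imread(f'pics/{f}.png')[:,:,::-1].copy()
    # rectified top view 1mm/px about g, then lines along the card's edges
    n=300; xs,ys=np.meshgrid(np.arange(-150,150)/1000+g[0],np.arange(-150,150)/1000+g[1])
    uv=proj(np.c_[xs.ravel(),ys.ravel(),np.full(xs.size,.004)],i,e,R).astype(np.float32).reshape(n,n,2)
    t=cv2.remap(p,uv[...,0],uv[...,1],cv2.INTER_CUBIC); 
    t=t[::-1]; cv2.imwrite(f'pics/top_{f}.png',t[:,:,::-1])
    t=t[::-1]; gray=t[...,2].astype(float)-0.5*t[...,0]; gray=cv2.GaussianBlur(gray,(0,0),2)
    # edge lines: sample profile across +-50 mm edges
    yaw=-.15
    for it in range(3):
        a=np.array([np.cos(yaw),np.sin(yaw)]); nn=np.array([-a[1],a[0]]); sl=[]
        for sg in (-1,1):
            S=np.arange(-90,91,3.); W=np.arange(-12,12.1,.5); pts=[]
            for s in S:
                q=150+a*s+np.outer(sg*(50+W),nn)
                v=cv2.remap(gray.astype(np.float32),q[:,0].astype(np.float32)[None],q[:,1].astype(np.float32)[None],1)[0]
                gr=-np.gradient(v); k=gr.argmax(); pts.append((s,sg*(50+W[k])))
            pts=np.array(pts,np.float32); vx,vy,x0,y0=cv2.fitLine(pts,cv2.DIST_HUBER,0,1,.01).ravel(); sl.append((round(float(vy/vx),4),round(float(y0-vy/vx*x0),1)))
        yaw+=np.mean([q[0] for q in sl])
    print(f,round(yaw,4),sl)
E
```

```text
scene1 -0.1635 [(0.0032, -51.2), (-0.0001, 51.5)]
side1 -0.1644 [(-0.0028, -50.7), (-0.0003, 51.9)]
s3_3 -0.1611 [(0.0024, -51.0), (-0.0001, 51.0)]
```

View pics/top_side1.png

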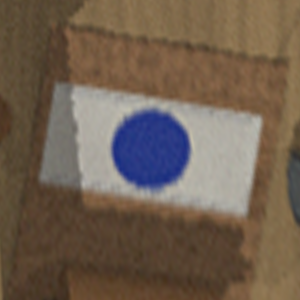

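The card yaw is confirmed at -0.163 in all three rectified views. I'll use more steering and slightly more press for the next stroke.

```bash
python3 - <<'E'
from h import *
c=np.array([.5862,.1208]); yaw=-.15
stroke(c,.015,yaw,-.09,zp=.0722); c=c+.016*np.array([-np.sin(yaw),np.cos(yaw)])
env.movel([*c,.13],rate=.2)
for k in 'side','scene':
    print(measure(k,rguess=tuple(c))['roller'])
E
```

```text
F [-3.1 -0.  13.2] [-4.3  1.  11. ] t 16.69
{'c': array([0.5892, 0.1372]), 'yaw': np.float64(-0.1371), 'len': np.float64(0.1498), 'dz': np.float64(-0.0013), 'n': 815, 'res': np.float64(0.0019)}
{'c': array([0.5822, 0.1381]), 'yaw': np.float64(-0.1416), 'len': np.float64(0.1676), 'dz': np.float64(-0.0009), 'n': 750, 'res': np.float64(0.0024)}
```

```bash
sed -i 's/def measure(c,rguess=(0.574,0.031),save=None):/def measure(c,rguess=(0.574,0.031),save=None,y0g=-.14):/; s/\[rguess\[1\],-.14,0\]/[rguess[1],y0g,0]/' h.py; python3 - <<'E'
from h import *
for y in (-.1,-.18): print(measure('side',rguess=(.588,.1372),y0g=y,save='pics/side5.png')['roller'])
i,e,R=pose('side'); p=cv2.imread('pics/side5.png')
# overlay of model outlines: barrel end circles + tangents for two yaws
outs=[]
for yaw in (-.138,-.163):
    v=cv2.resize(p,None,fx=4,fy=4,interpolation=cv2.INTER_CUBIC); c=np.array([.5882,.1372,.039]); a=np.array([np.cos(yaw),np.sin(yaw),0]); n=np.array([-a[1],a[0],0])
    th=np.linspace(0,2*np.pi,60)
    P=np.vstack([c+s*.075*a+.035*(np.outer(np.cos(th),n)+np.outer(np.sin(th),[0,0,1])) for s in(-1,1)])
    h=cv2.convexHull(((proj(P,i,e,R)+.5)*4-.5).astype(np.float32)).astype(np.int32)
    cv2.polylines(v,[h],True,(0,255,0),1)
    o=h.reshape(-1,2).mean(0).astype(int); outs.append(v[o[1]-130:o[1]+150,o[0]-190:o[0]+200])
cv2.imwrite('pics/ov5.png',np.hstack(outs))
E
```

```text
{'c': array([0.5891, 0.1376]), 'yaw': np.float64(-0.1393), 'len': np.float64(0.1493), 'dz': np.float64(-0.0015), 'n': 810, 'res': np.float64(0.0019)}
{'c': array([0.5893, 0.1376]), 'yaw': np.float64(-0.1304), 'len': np.float64(0.1494), 'dz': np.float64(-0.0016), 'n': 825, 'res': np.float64(0.002)}
```

View pics/ov5.png

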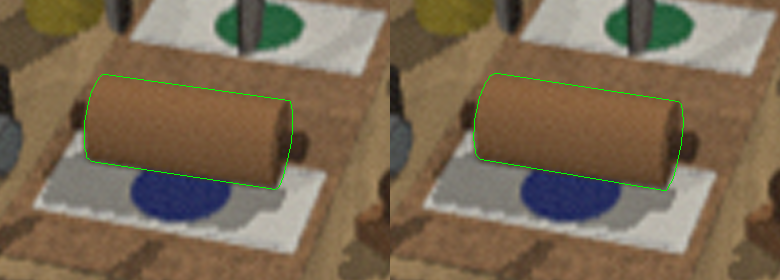

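```bash
python3 - <<'E'
from h import *
print(viewer.camera_info('wrist'))
s=env.sense();print(s['t'],s['ee_pos'])
env.movel([.575,.09,.26],frame=Rt(-.15),rate=.3)
env.pause(.2)
i,e,R=pose('wrist'); s=env.sense(); p,d=viewer.read_camera('wrist'); cv2.imwrite('pics/w1.png',p[:,:,::-1]); np.savez('w1.npz',d=d,e=e,R=R)
print(e,R,s['t'])
print(measure('wrist',rguess=(.588,.1372))); print(cardyaw('wrist'))
E
```

```text
{'intrinsics': array([[329.91031664,   0.        , 252.29276769],
       [  0.        , 329.91031664, 190.08804071],
       [  0.        ,   0.        ,   1.        ]]), 'dist_coeffs': array([-0.05374425,  0.        ,  0.        ,  0.        ,  0.        ]), 'T_tool_cam': array([[ 3.92722571e-04, -9.54528987e-01, -2.98117861e-01,
        -8.52482644e-02],
       [ 8.76440563e-04,  2.98118098e-01, -9.54528591e-01,
        -1.69568009e-01],
       [ 9.99999539e-01,  1.13582337e-04,  9.53665628e-04,
         1.67639525e-03],
       [ 0.00000000e+00,  0.00000000e+00,  0.00000000e+00,
         1.00000000e+00]])}
17.2917 [0.58777213 0.13642031 0.12873124]
[0.58898063 0.17436113 0.42781113] [[ 0.98885213  0.14088713  0.04818999]
 [-0.14884721  0.94398102  0.29452393]
 [-0.0039958  -0.29841356  0.9544283 ]] 18.1083
{'blue': (array([0.5946, 0.1854]), array([0.5931, 0.1724]), 0.0383), 'green': (array([ 0.5579, -0.0683]), array([ 0.5578, -0.0692]), 0.0394), 'roller': {'c': array([0.5896, 0.1356]), 'yaw': np.float64(-0.1357), 'len': np.float64(0.1487), 'dz': np.float64(-0.0007), 'n': 8436, 'res': np.float64(0.0007)}}
(array([5.25830078e-04, 8.04016113e-05]), array([0.10013499, 0.21069485]), 80.70569610595703)
```

View pics/w1.png

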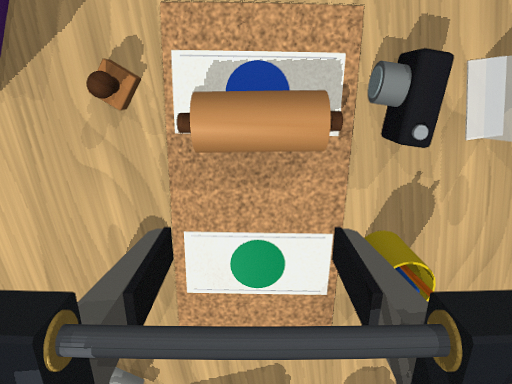

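The wrist view is clear. The roller is at (0.5896, 0.1356) with yaw -0.136, 1.5° off the card, and about 2.7 mm off laterally. It rolls true and ignores steering, and forcing the yaw would mean sliding it. 1.5° is acceptable, so I'll roll the remaining 31 mm.

```bash
python3 - <<'E'
from h import *
c=np.array([.5896,.1356]); yaw=-.138; f=np.array([-np.sin(yaw),np.cos(yaw)])
env.movel([*(c-f*.008),.09],frame=Rt(yaw),rate=.25)
stroke(c,.015,yaw,0); c=c+.0155*f
env.movel([.575,.09,.26],frame=Rt(-.15),rate=.3); env.pause(.2)
print(measure('wrist',rguess=tuple(c),save='pics/w2.png'),cardyaw('wrist'),env.sense()['t'])
E
```

```text
F [-0.   0.1  5.2] [-0.7  0.4  8.8] t 20.62
{'blue': (array([0.5963, 0.1944]), array([0.5955, 0.1879]), 0.0324), 'green': (array([ 0.5579, -0.0683]), array([ 0.5577, -0.069 ]), 0.0393), 'roller': {'c': array([0.5917, 0.1507]), 'yaw': np.float64(-0.1363), 'len': np.float64(0.1482), 'dz': np.float64(-0.0007), 'n': 8692, 'res': np.float64(0.0006)}} (array([0.00062288, 0.00013649]), array([0.09998536, 0.21087803]), 80.7269515991211) 21.7083
```

```bash
python3 - <<'E'
from h import *
c=np.array([.5917,.1507]); yaw=-.138; f=np.array([-np.sin(yaw),np.cos(yaw)])
env.movel([*(c-f*.008),.09],frame=Rt(yaw),rate=.25)
stroke(c,.0158,yaw,0); c=c+.016*f
env.movel([.575,.09,.26],frame=Rt(-.15),rate=.3); env.pause(.2)
print(measure('wrist',rguess=tuple(c),save='pics/w3.png')['roller'],cardyaw('wrist'))
for k in('side','scene'):
    print(measure(k,rguess=tuple(c),save=f'pics/{k}9.png')['roller'])
    for n in ("glue_jar","stamp","camera","pencil_cup"): print(n,[(x['score'],x['at']) for x in tip_of(k,n)][:1])
print(env.sense()['t'])
E
```

```text
F [ 0.4 -0.1  5. ] [-0.3  0.2  6.9] t 24.11
{'c': array([0.5939, 0.1664]), 'yaw': np.float64(-0.1353), 'len': np.float64(0.1482), 'dz': np.float64(-0.0008), 'n': 8835, 'res': np.float64(0.0006)} (array([ 0.0004778 , -0.00024041]), array([0.10052134, 0.2107876 ]), 80.49305725097656)
{'c': array([0.5931, 0.1683]), 'yaw': np.float64(-0.1342), 'len': np.float64(0.1488), 'dz': np.float64(-0.0013), 'n': 857, 'res': np.float64(0.0019)}
glue_jar [(0.7, [0.3854, -0.046, 0.0024])]
stamp []
camera [(0.91, [0.7722, 0.1335, -0.0022])]
pencil_cup [(0.76, [0.7376, -0.0777, -0.0012])]
{'c': array([0.5859, 0.1695]), 'yaw': np.float64(-0.1426), 'len': np.float64(0.1681), 'dz': np.float64(-0.001), 'n': 759, 'res': np.float64(0.0023)}
glue_jar [(0.77, [0.3825, -0.0481, -0.0033])]
stamp [(0.63, [0.4213, 0.2, -0.0032])]
camera [(0.68, [0.7732, 0.1358, -0.0017])]
pencil_cup [(0.69, [0.7375, -0.0767, -0.0039])]
25.725
```

View pics/w3.png

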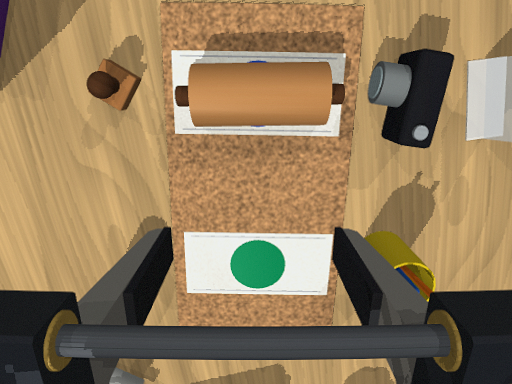

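The wrist picture shows the roller centred over the blue card at about (260,94), with slivers of blue showing evenly on both sides. The fingers are clear of everything, so I'm handing in.

```bash
python3 - <<'E'
from h import *
s=env.sense();print(s['wrist_force'],s['t']); print(workorder.finish_job())
E
```

```text
[-0.35016673 -0.42422239  0.38817906] 25.725
the job is handed in; nothing more can be done
None
```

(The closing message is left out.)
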